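Square up a plate in the corner stop, then lay it on its sloping bevel rest

TASK

Slide the blue plate along the stop board into the corner until it is flush against both fences. Then pick it up from there and lay it, tilted to match and without dropping it, on the sloping rest of its own colour: length up the slope, flat on the bed between the cheeks, lower end flush against the lip. Let go of it, and leave the loose things around where they are.

Things in the scene. Friction and masses are not known exactly. Their poses are not given: they have to be found in the camera images.
- blue_plate: blue painted aluminium plate, 100 x 45 x 10 mm (x, y, z), about 120 g, loose, starts flat on the stop board, turned up to 25 degrees from the board's axes. Origin: centre of its underside; x along its length, z up through its top. It is the same after a half turn.
- stop_board: fixed plywood stop board 260 x 200 x 12 mm (x, y, z). Origin: centre of its underside, on the table; z up. On it two wooden fences, 14 mm high above the board and 18 mm thick, meet near its +x, +y corner: the end fence, whose face (towards -x) is at x = +100 mm and spans y = -42 to +78 mm; and the short side fence, whose face (towards -y) is at y = +60 mm and spans x = +72 to +100 mm only, so most of the plate's long side stays free for the fingers.
- corner_home (a point): centre of the blue plate's underside when it sits flush in the corner of the stop board with its length along the board's x: at (50, 37.5, 12) mm in the board's frame, on the board's top.
- blue_rest: fixed sloping rest with blue lip, cheeks and risers; base 150 x 120 x 10 mm; origin: centre of its underside on the table, the slope's low edge towards its -x side (roughly towards the robot).
- blue_bed: the blue rest's sloping plywood bed, 142 x 120 mm, slope 35 degrees, highest point 105 mm above the table. Origin: on the bed's surface at the middle of the lip's inner face, 28 mm above the table; x points up the slope, z is normal to the bed, outwards, y across. The lip (73 mm wide) stands 8 mm out of the bed along x = -12 to 0 mm; two cheeks, 10 mm thick and 10 mm out of the bed, span x = 0 to 25 mm with inner faces at y = +-26.5 mm; the bed goes on to x = 130 mm.
- blue_seat (a point): centre of the blue plate's underside when it lies home on the blue bed with its length up the slope: at (50, 0, 0) mm in the bed's frame.
- red_rest: a second rest of the same shape with red lip, cheeks and risers; it stays empty. Origin: centre of its underside.
- red_plate: red plate of the same size as the blue one, lying flat on the table; bystander. Origin: centre of its underside.
- tape_measure: black tape measure 68 x 45 x 66 mm, bystander; origin: centre of its underside.
- screw_jar: amber jar with brass lid, 70 mm across, 85 mm high, bystander; origin: centre of its underside.
- wood_offcut: pale wooden offcut 60 x 130 x 19 mm, bystander; origin: centre of its underside.
- glue_bottle: yellow glue bottle, 60 mm across, 150 mm high, bystander; origin: centre of its underside.
- screwdriver: red-handled screwdriver lying along its x, bystander; origin near its middle.
- hammer: hammer lying along its x, bystander; origin near its middle.
Mind the look-alikes: they are no part of the job. Of the things shaped like the blue_plate, the blue one is meant. Leave any pink look-alike of the blue_rest alone.

How it is judged:
By the outcome, as a careful person would: the job done as asked, in the order asked, and still so for the second after the job is handed in, with the robot touching nothing.
It also fails if it takes over 72 s, if anything falls off the work surface, if the arm or the gripper's body presses on something with over 40 N, if the wrist force passes 120 N, or if a joint passes its speed limit or range.

ROBOT

A 6-joint arm with a two-finger parallel gripper is mounted at the origin on the work surface. World frame = base frame: x ahead of the robot, y to its left, z up, the work surface at z = 0. Lengths are in m, angles in degrees, forces in N, time in s.
With the tool pointing down it reaches from about 0.4 to 0.825 m from the base axis. Payload 7 kg.
Tool frame: the origin (TCP) lies on the front face of the gripper's body, between the roots of the fingers; the fingertips stand 66 mm ahead of it and the grasp point (between the pads) lies 47 mm ahead of it; z points along the fingers, y is the line along which they close (so a half turn about z gives the same grasp; the last joint's range is limited). The gripper opens to 88 mm and grips with 3 to 60 N. Pads are 19 mm wide; open, the fingers measure 130 mm over their backs; the gripper's body (78 mm by 193 mm) begins 47 mm behind the grasp point.
Start: joints at [16.507, 20.546, 0.682, 0, -70.136, -16.507], TCP at [0.675, -0, 0.292] pointing down, gripper open.
Joint ranges: [-176.03, 176.03], [-82.01, 121.73], [-58.28, 71.71], [-173.87, 95.51], [-174.79, -0.11], [-173.66, 173.66]. Speed limits (degrees/s): [136.94, 136.94, 172.46, 180, 180, 180].

INTERFACE

Orientations are given as [roll, pitch, yaw] about the fixed x, y, z axes, in that order (R = Rz(yaw) Ry(pitch) Rx(roll)).
In Python, from plant import ctrl gives the robot as it stands.
- The arm moves only by the tool send_rows, never from a script. Its argument "deltas" is a list of rows, each a list of 2 entries, a list of its own where there are three numbers: the shift along the tool's x, y, z each as a share of 800 mm, from -1 to 1, then the turn about the tool's z as a share of 90 degrees, from -1 to 1. A call has exactly 5 rows; each row is the pose to reach, as a shift and turn from the pose commanded when the call began, along the tool's axes at that moment; what a row does not reach only later rows make up. A row lasts 1/12 s, in which the tool goes at most 41.7 mm and 7.16 degrees, less where a joint would pass 70% of its speed; a pose out of reach is approached as far as the arm can. A call with a number of a shift or a turn outside -1 to 1 is refused whole. A call with a gripper value outside its range is refused whole. "gripper" is the opening, from 0 (shut) to 1 (fully open), set as the call begins (left out, the last holds). The fingers move at their own pace and stop on an object; the grip force is fixed at half the most. Time passes only in rows, so rows that repeat a pose let the fingers close, or fill a call up. It gives the time, the measured TCP pose, the force, the opening and the grip force at its end, in the units of the state.
- ctrl.get_obs(): the state, without advancing time (a new reading comes with each control period).
- ctrl.snapshot(name): name is "scene" or "side" or "wrist"; returns a dict with "color" (400x640x3 uint8, red, green, blue), "vertical_fov" (degrees; the focal length in pixels is half the picture's height over the tangent of half this angle, whatever the lens; pixels are square), "cx", "cy" (the principal point, pixels), "rvec" (rotation vector, rad) and "tvec" (3), from world to camera coordinates, as OpenCV has them. Camera axes: x right, y down, z forward; pixel columns grow to the right and rows downward; lengths in m; the calibration is good to about 2 mm. The wrist camera is an equidistant fisheye: a pixel r from the principal point sees the ray r / f radians off the axis. A picture is of the moment at which its call begins. There is no depth.
- ctrl.close_job(): hands the job in; it is judged then, once.
Trained networks look in a picture, given as the dict that the camera call returned (one of the last four; its "shot" number tells which), for a name from the list of things; names that differ only in an ending like _2 or _b are one class to them, and where a whole thing is asked for, a point or a joint stands for the part that bears it (a point fixed in the world has none). Each returns a list of dicts, best first, with "conf" (0 to 1); they miss things now and then, are a little off and sometimes report something else, mostly with a low value. They report only what shows in the picture. A call takes as long as a camera call. They do not tell look-alikes from the thing itself.
- ctrl.boxes_of(picture, thing): "xy" ([column, row] as shares, 0 to 1, of the picture: columns of its width, rows of its height, amid what is visible of it).
- ctrl.cut_out(picture, thing): "pixels" (400x640 bool, what is visible of it) and "xy" ([column, row] as shares, 0 to 1, of the picture: columns of its width, rows of its height, amid what is visible of it).
The state is a dict: "clock": time; "joint_pos": joint angles; "qvel": joint speeds; "tau": joint torques, N m; "tool_pos": TCP position; "orientation": TCP orientation; "force": force on the tool from outside, world axes, zero at the start; "moment": the same for the moment, N m; "opening": finger opening in m; "gripper_force": force on a finger pad.
Only numpy, scipy, OpenCV 4.12 (cv2) and the standard library are available. Lean on these libraries where they do the work, as an engineer would, in place of code of your own. Each camera call takes 0.05 s, during which the arm holds its last target. There are 200 camera calls.

## Working session

There is one attempt and no reset: what is moved stays moved. The work goes in short steps, Python scripts to look and compute and a tool call to move; the robot and the scene stay as the last step left them, time stands still between calls to the robot, and variables do not carry over. Pictures are saved under pics/ and viewed, at most 10 in all, crops included, and the job is handed in when it is done.

Besides the shell and the picture viewer there is one more tool, called after ">>>" as name(argument=value, ...), one argument or row to a line, values as JSON. send_rows: Moves the arm, as the interface text tells. Shift numbers are shares of 800 mm and turn numbers shares of 90 degrees, none past 1 either way. Its arguments: {"type":"object","properties":{"deltas":{"type":"array","items":{"type":"array"}},"gripper":{"type":"number"}},"required":["deltas"]}

```bash
ls; mkdir -p pics; python3 - <<'E'
from plant import ctrl
import cv2,numpy as np
o=ctrl.get_obs();print(o)
ims=[]
for n in("scene","side"):
    s=ctrl.snapshot(n);ims.append(s)
    cv2.imwrite(f"pics/{n}0.png",s["color"][:,:,::-1])
    print(n,{k:v for k,v in s.items() if k!="color"})
    for t in("blue_plate","stop_board","blue_rest","red_rest","red_plate","glue_bottle","screw_jar","tape_measure","wood_offcut","hammer","screwdriver"):
        print(t,[(np.round(np.array(d["xy"])*[640,400],1).tolist(),round(d["conf"],2)) for d in ctrl.boxes_of(s,t)][:3])
E
```

```text
pics
{'clock': 0.0, 'joint_pos': array([ 1.65073173e+01,  2.05926928e+01,  6.32901511e-01, -2.23652840e-02,
       -7.01362241e+01, -1.65072842e+01]), 'qvel': array([-0.07064426, -0.07757306, -0.07016276,  0.10159835, -0.03985593,
        0.00342585]), 'tau': array([-8.00930356e-04, -5.82726967e+01,  2.93058443e+01,  6.99745238e+00,
        6.93249181e-03, -2.06530804e-04]), 'tool_pos': array([ 6.74605833e-01, -4.45148771e-06,  2.91194718e-01]), 'orientation': array([ 1.79901968e+02, -7.12652962e-03, -9.00075778e+01]), 'force': array([ 0.35686777, -0.11563489, -0.57325274]), 'moment': array([ 0.01967658,  0.03401398, -0.02234139]), 'gripper_force': 0.0, 'opening': 0.0878280964785482}
scene {'vertical_fov': 52.89909818123465, 'cx': 323.97155160089284, 'cy': 195.8506520082436, 'rvec': array([ 2.01169093,  1.37263034, -0.56821062]), 'tvec': array([-0.18831321, -0.29186711,  1.45522884]), 'shot': 1}
blue_plate [([205.5, 209.0], 0.82), ([301.6, 218.5], 0.72)]
stop_board [([319.9, 235.2], 0.8)]
blue_rest [([215.1, 263.0], 0.88), ([176.7, 171.2], 0.57)]
red_rest [([320.0, 305.6], 0.68)]
red
[... 318 characters left out ...]
]
side {'vertical_fov': 42.00974885639574, 'cx': 324.3435733604102, 'cy': 205.10879746216278, 'rvec': array([ 0.22354706, -2.70009258,  1.42965027]), 'tvec': array([0.47890736, 0.10494799, 1.42282316]), 'shot': 2}
blue_plate [([313.8, 206.6], 0.94), ([369.2, 260.9], 0.88), ([369.6, 175.0], 0.83)]
stop_board [([294.1, 219.6], 0.94), ([260.2, 170.8], 0.45)]
blue_rest [([310.0, 164.1], 0.69), ([424.1, 167.8], 0.58)]
red_rest [([286.3, 285.5], 0.74)]
red_plate [([375.4, 205.6], 0.8)]
glue_bottle [([199.8, 218.8], 0.87)]
screw_jar [([201.0, 260.7], 0.97)]
tape_measure [([276.6, 318.3], 0.85)]
wood_offcut [([261.1, 172.9], 0.74)]
hammer [([344.2, 148.6], 0.72)]
screwdriver [([233.3, 189.8], 0.57)]
```

View pics/scene0.png

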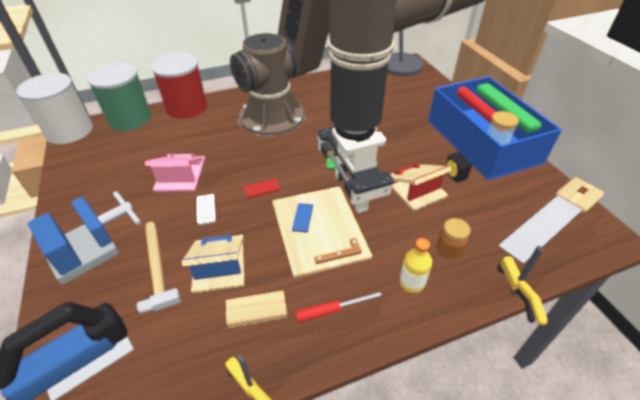

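View pics/side0.png

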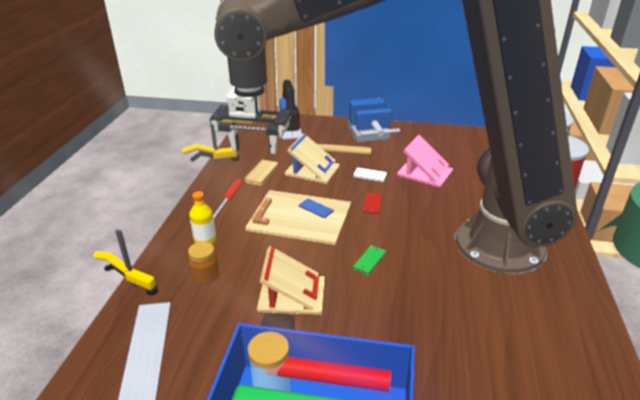

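The scene picture shows the blue plate on the board at (302,218) and the blue rest at (215,263). The pink look-alike is at (177,171), and white and green plates lie on the table. The side picture agrees, with the plate at (315,207) and the blue rest at (310,160). Next I'll fit poses, adding the wrist view.

```bash
cat > h.py <<'E'
import numpy as np,cv2
from scipy.optimize import minimize
from scipy.spatial.transform import Rotation as Ro
def proj(s,P):
    P=np.asarray(P,float).reshape(-1,3)
    R=cv2.Rodrigues(s["rvec"])[0];C=P@R.T+s["tvec"]
    f=200/np.tan(np.radians(s["vertical_fov"]/2))
    if s["name"]=="wrist":
        h=np.hypot(C[:,0],C[:,1])+1e-12;th=np.arctan2(h,C[:,2]);u=C[:,:2]/h[:,None]*th[:,None]*f
    else: u=C[:,:2]/C[:,2:]*f
    return u+[s["cx"],s["cy"]]
def box(x0,x1,y0,y1,z0,z1): return np.array([[x,y,z] for x in(x0,x1) for y in(y0,y1) for z in(z0,z1)])/1e3
PLATE=[box(-50,50,-22.5,22.5,0,10)]
BOARD=[box(-130,130,-100,100,0,12),box(100,118,-42,78,12,26),box(72,100,60,78,12,26)]
c,sn=np.cos(np.radians(35)),np.sin(np.radians(35))
def bedT(P): # bed frame->rest frame; bed origin placed later via OFF
    return np.c_[P[:,0]*c-P[:,2]*sn,P[:,1],P[:,0]*sn+P[:,2]*c+.028]
def tf(p,P): # p=x,y,yawdeg,z
    return P@Ro.from_euler("z",p[2],degrees=True).as_matrix().T+[p[0],p[1],p[3]]
def render(s,parts,p):
    m=np.zeros((400*4,640*4),np.uint8)
    for P in parts:
        h=cv2.convexHull((proj(s,tf(p,P))*4+1.5).astype(np.float32)).astype(np.int32)
        cv2.fillConvexPoly(m,h,1)
    return cv2.resize(m.astype(np.float32),(640,400),interpolation=cv2.INTER_AREA)
def fit(views,parts,p0,z,step=(.01,.01,8)):
    def cost(q):
        p=[q[0],q[1],q[2]*100,z];t=0
        for s,m in views:
            r=render(s,parts,p);t+=1-np.minimum(r,m).sum()/np.maximum(r,m).sum()
        return t/len(views)
    q0=np.array([p0[0],p0[1],p0[2]/100]);S=np.vstack([q0,q0+[step[0],0,0],q0+[0,step[1],0],q0+[0,0,step[2]/100]])
    r=minimize(cost,q0,method="Nelder-Mead",options=dict(initial_simplex=S,xatol=1e-5,fatol=1e-5,maxiter=200))
    return np.array([r.x[0],r.x[1],r.x[2]*100]),r.fun
def ray(s,uv,z):
    R=cv2.Rodrigues(s["rvec"])[0];f=200/np.tan(np.radians(s["vertical_fov"]/2))
    d=np.array([(uv[0]-s["cx"])/f,(uv[1]-s["cy"])/f,1])
    if s["name"]=="wrist":
        th=np.hypot(d[0],d[1]);d=np.array([*(d[:2]/th*np.sin(th)),np.cos(th)])
    o=-R.T@s["tvec"];d=R.T@d
    return o+d*(z-o[2])/d[2]
def snap(ctrl,n):
    s=ctrl.snapshot(n);s["name"]=n;return s
def pick(ctrl,s,t,P):
    """mask nearest the projection of world point P"""
    u=proj(s,P)[0];L=ctrl.cut_out(s,t)
    if not L: return None
    d=min(L,key=lambda d:np.hypot(*(np.array(d["xy"])*[640,400]-u)))
    return d["pixels"].astype(np.float32),np.hypot(*(np.array(d["xy"])*[640,400]-u)),d["conf"]
E
python3 - <<'E'
from plant import ctrl
from h import *
S={n:snap(ctrl,n) for n in("scene","side","wrist")}
import pickle;M={}
seed={"blue_plate":([302,218],[315,207],.022),"stop_board":([320,232],[300,217],.012),"blue_rest":([215,263],[312,160],.05),"red_rest":([420,187],[290,281],.05),"red_plate":([261,188],[373,204],.01),"wood_offcut":([255,307],[261,173],.019),"screw_jar":([454,238],[203,262],.042),"glue_bottle":([417,267],[201,219],.07)}
for t,(a,b,z) in seed.items():
    A=ray(S["scene"],a,z);B=ray(S["side"],b,z)
    print(t,A.round(3),B.round(3))
    M[t]=(A+B)/2
parts={"blue_plate":(PLATE,.012),"stop_board":(BOARD,0)}
print({k:v for k,v in S["wrist"].items() if k!="color"})
for t,(P,z) in parts.items():
    V={}
    for n,s in S.items():
        r=pick(ctrl,s,t,M[t])
        print(t,n,None if r is None else (r[1].round(1),r[2],r[0].sum()))
        if r and r[1]<40: V[n]=(s,r[0])
    for ks in ([k] for k in V): 
        print(ks,*[min((fit([V[k] for k in ks],P,[*M[t][:2],y],z) for y in (0,45,90,135,180,225,270,315)),key=lambda r:r[1])])
pickle.dump((S,M),open("s.pkl","wb"))
cv2.imwrite("pics/wrist0.png",S["wrist"]["color"][:,:,::-1])
E
```

```text
blue_plate [ 0.529 -0.068  0.022] [ 0.523 -0.06   0.022]
stop_board [ 0.584 -0.037  0.012] [ 0.56  -0.017  0.012]
blue_rest [ 0.612 -0.31   0.05 ] [ 0.574 -0.286  0.05 ]
red_rest [0.564 0.268 0.05 ] [0.518 0.294 0.05 ]
red_plate [ 0.364 -0.138  0.01 ] [ 0.358 -0.121  0.01 ]
wood_offcut [ 0.738 -0.251  0.019] [ 0.733 -0.228  0.019]
screw_jar [0.747 0.257 0.042] [0.749 0.253 0.042]
glue_bottle [0.805 0.113 0.07 ] [0.802 0.116 0.07 ]
{'vertical_fov': 65.70646984690485, 'cx': 324.7735739036239, 'cy': 202.2979756689125, 'rvec': array([2.07212907e-04, 3.10969341e+00, 4.45592459e-01]), 'tvec': array([ 0.67445194, -0.03455241,  0.39010568]), 'shot': 5, 'name': 'wrist'}
blue_plate scene (np.float64(1.1), 0.87, np.float32(534.0))
blue_plate side (np.float64(2.0), 0.87, np.float32(391.0))
blue_plate wrist (np.float64(1.0), 0.72, np.float32(2727.0))
['scene'] (array([  0.51919475,  -0.06419345, -29.67343597]), np.float64(0.05689030885696411))
['side'] (array([ 5.20532627e-01, -6.10083923e-02,  1.50350620e+02]), np.float64(0.06513762474060059))
['wrist'] (array([ 5.20865154e-01, -6.30399627e-02,  1.50778965e+02]), np.float64(0.031250715255737305))
stop_board scene (np.float64(9.1), 0.94, np.float32(5422.0))
stop_board side (np.float64(5.7), 0.94, np.float32(3392.0))
stop_board wrist (np.float64(13.6), 0.94, np.float32(26916.0))
['scene'] (array([ 0.56222983, -0.03467356, -4.90343051]), np.float64(0.10152685642242432))
['side'] (array([ 5.63758203e-01, -3.02875620e-02,  3.54591923e+02]), np.float64(0.1378679871559143))
['wrist'] (array([ 5.62204146e-01, -3.36230419e-02,  1.74932951e+02]), np.float64(0.11832976341247559))
```

View pics/wrist0.png

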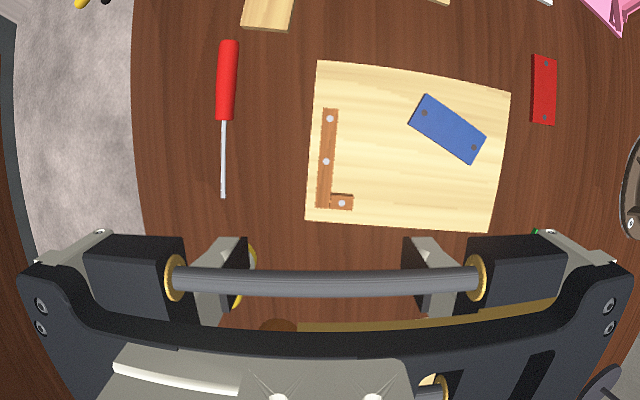

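The wrist picture shows the blue plate at (447,129). The board's end fence is at the left (326,160) and the short side fence at (340,203), so board +x points away from the robot and +y to the image bottom. I'll refine the board and fence poses now, plus a first fit of the rest.

```bash
cat >> h.py <<'E'
def colmask(s,lo,hi,P,r):
    h=cv2.cvtColor(s["color"],cv2.COLOR_RGB2HSV);m=cv2.inRange(h,np.array(lo),np.array(hi))
    k=np.zeros_like(m);cv2.circle(k,tuple(int(v) for v in proj(s,P)[0]),r,1,-1);return ((m>0)&(k>0)).astype(np.float32)
E
python3 - <<'E'
import pickle
from h import *
S,M=pickle.load(open("s.pkl","rb"))
FE=BOARD[1:]
s=S["wrist"]
h=cv2.cvtColor(s["color"],cv2.COLOR_RGB2HSV)
for u,v in((326,140),(345,180),(440,120),(350,85),(330,202)): print((u,v),s["color"][v,u],h[v,u])
m=colmask(s,(5,130,90),(14,255,255),[.66,0,.02],80);print(m.sum())
# fences top only visible + sides: hull union
b=fit([(s,m)],FE,[.5625,-.034,-5],0,(.004,.004,2));print("fence",b)
# board by pale colour, filled hull
m2=colmask(s,(10,40,120),(30,140,255),[.56,-.03,.012],130)
n,l,st,_=cv2.connectedComponentsWithStats(m2.astype(np.uint8));i=1+st[1:,4].argmax();m2=(l==i).astype(np.uint8)
c=cv2.findContours(m2,0,1)[0];hull=cv2.convexHull(np.vstack(c));f=np.zeros_like(m2);cv2.fillConvexPoly(f,hull,1)
print("board",fit([(s,f.astype(np.float32))],BOARD,[.5625,-.034,-5],0,(.004,.004,2)))
mp=colmask(s,(100,100,40),(125,255,255),[.5205,-.063,.022],60)
print("plate",fit([(s,mp)],PLATE,[.5205,-.063,-29.5],.012,(.004,.004,2)))
v=s["color"].copy()
for P,p in((BOARD[0],[*b[0],0]),(FE[0],[*b[0],0]),(FE[1],[*b[0],0])):
    cv2.polylines(v,[cv2.convexHull(proj(s,tf(p,P)).astype(np.float32)).astype(np.int32)],True,(0,255,0),1)
v=cv2.resize(v[30:260,290:560],None,fx=2.2,fy=2.2);
sc=S["scene"]["color"][225:305,170:260];sc=cv2.resize(sc,None,fx=2.9,fy=2.9);sd=cv2.resize(S["side"]["color"][125:190,275:350],None,fx=3.4,fy=3.4)
o=np.zeros((506,800,3),np.uint8)
v=v[:, :530];o[:v.shape[0],:v.shape[1]]=v;o[:sc.shape[0],535:535+sc.shape[1]]=sc[:,:265];o[250:250+sd.shape[0],535:535+sd.shape[1]]=sd[:,:265]
cv2.imwrite("pics/crop1.png",o[:,:,::-1])
E
```

```text
(326, 140) [201 138  90] [ 13 141 201]
(345, 180) [246 223 168] [ 21  81 246]
(440, 120) [ 93 123 186] [110 127 186]
(350, 85) [249 230 174] [ 22  77 249]
(330, 202) [226 155  95] [ 14 148 226]
9612.0
fence (array([ 0.56299792, -0.03231917, -5.21085676]), np.float64(0.8362545371055603))
board (array([ 0.56747805, -0.03449794, -5.1611797 ]), np.float64(0.28558820486068726))
plate (array([  0.51932945,  -0.06252269, -28.84636622]), np.float64(0.09635764360427856))
```

View pics/crop1.png

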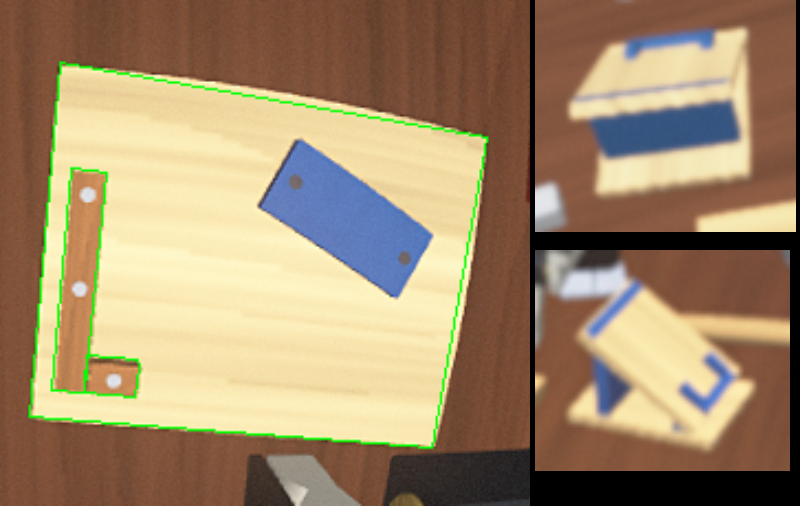

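The overlay fits, giving board ≈ (0.563, -0.0325, -5.2°) and plate ≈ (0.520, -0.063, -29.3°). The rest with the blue lip, cheeks and risers is the one in both crops, at scene (215,263). The pink rest at (177,171) and the red rest at (420,187) are the look-alikes, and only this one has the right colour. I'll move above the plate.

>>> send_rows(
  deltas=[
    [[0.016,0.039,0.03],-0.078],
    [[0.032,0.077,0.06],-0.156],
    [[0.047,0.116,0.09],-0.234],
    [[0.063,0.154,0.12],-0.312],
    [[0.079,0.193,0.15],-0.39],
  ],
  gripper=1,
)

```text
clock: 2.07
tool_pos: [0.5191, -0.0638, 0.1715]
orientation: [-180.0, -0.0, -54.5]
force: [0.4, -0.3, -0.8]
opening: 0.0876
gripper_force: 0.0
```

>>> send_rows(
  deltas=[
    [[0,0,0.01],-0.071],
    [[0,0,0.02],-0.142],
    [[0,0,0.03],-0.213],
    [[0,0,0.04],-0.284],
    [[0,0,0.04],-0.284],
  ],
)

```text
clock: 2.48
tool_pos: [0.5199, -0.0633, 0.139]
orientation: [179.9, 0.1, -29.1]
force: [0.5, -0.3, 0.8]
opening: 0.0876
gripper_force: 0.0
```

```bash
cat >> h.py <<'E'
def to(o,p,yaw=None):
    """shares from measured pose o to TCP target p, tool-y angle yaw (mod 180)"""
    R=Ro.from_euler("xyz",o["orientation"],degrees=True).as_matrix()
    d=R.T@(np.array(p)-o["tool_pos"])/.8
    a=np.degrees(np.arctan2(R[1,1],R[0,1]));t=0 if yaw is None else -((yaw-a+90)%180-90)/90
    print("clock",round(o["clock"],2),"tcp",o["tool_pos"].round(4),"ytool",round(a,2),"open",o["opening"].round(4),"F",o["force"].round(1),"g",round(float(o["gripper_force"]),1));print("shift",d.round(4),"turn",round(t,4))
B=np.array([.563,-.0325,-5.2])
def b2w(x,y): return tf([*B,0],np.array([[x,y,0]])/1e3)[0][:2]
E
python3 - <<'E'
from plant import ctrl
from h import *
s=snap(ctrl,"wrist")
to(ctrl.get_obs(),[.5203,-.063,.0800],60.7)
v=s["color"];cv2.imwrite("pics/w1.png",v[:,:,::-1])
r=pick(ctrl,s,"blue_plate",[.52,-.063,.022]);print(r[1:],fit([(s,r[0])],PLATE,[.5203,-.063,-29.3],.012,(.004,.004,2)))
E
```

```text
Traceback (most recent call last):
  File "h.py", line 58, in to
    print("clock",round(o["clock"],2),"tcp",o["tool_pos"].round(4),"ytool",round(a,2),"open",o["opening"].round(4),"F",o["force"].round(1),"g",round(float(o["gripper_force"]),1));print("shift",d.round(4),"turn",round(t,4))
                                                                                             ^^^^^^^^^^^^^^^^^^
AttributeError: 'float' object has no attribute 'round'
```

>>> send_rows(
  deltas=[
    [[0,0,0.018],0],
    [[0,0,0.036],0],
    [[0,0,0.055],0],
    [[0,0,0.0735],0],
    [[0,0,0.0735],0],
  ],
)

```text
clock: 2.95
tool_pos: [0.5195, -0.0634, 0.0796]
orientation: [179.9, 0.1, -29.6]
force: [-0.4, -0.7, -0.3]
opening: 0.0874
gripper_force: 0.0
```

>>> send_rows(
  deltas=[
    [[0,0,0],0],
    [[0,0,0],0],
    [[0,0,0],0],
    [[0,0,0],0],
    [[0,0,0],0],
  ],
  gripper=0.3,
)

```text
clock: 3.37
tool_pos: [0.521, -0.0631, 0.0822]
orientation: [-179.9, -0.1, -29.4]
force: [-0.2, 0.3, 0.3]
opening: 0.0598
gripper_force: 0.0
```

>>> send_rows(
  deltas=[
    [[0,0,0],0],
    [[0,0,0],0],
    [[0,0,0],0],
    [[0,0,0],0],
    [[0,0,0],0],
  ],
)

```text
clock: 3.78
tool_pos: [0.5208, -0.0631, 0.0817]
orientation: [-180.0, -0.0, -29.3]
force: [-0.8, 0.5, 4.0]
opening: 0.0444
gripper_force: 30.0
```

```bash
sed -i 's/o\["opening"\].round(4)/round(float(o["opening"]),4)/' h.py
python3 - <<'E'
from plant import ctrl
from h import *
s=snap(ctrl,"wrist");o=ctrl.get_obs()
for p in((50,33),(44,34)): print(b2w(*p));to(o,[*b2w(*p),o["tool_pos"][2]],84.8)
cv2.imwrite("pics/w1.png",s["color"][:,:,::-1])
E
```

```text
[ 0.6157851  -0.00416744]
clock 3.83 tcp [ 0.5208 -0.0631  0.0817] ytool -119.33 open 0.0444 F [-1.2  1.1  6.1] g 30.0
shift [ 6.740e-02 -1.224e-01  1.000e-04] turn -0.2681
[ 0.60990042 -0.00262776]
clock 3.83 tcp [ 0.5208 -0.0631  0.0817] ytool -119.33 open 0.0444 F [-1.2  1.1  6.1] g 30.0
shift [ 6.000e-02 -1.205e-01  1.000e-04] turn -0.2681
```

View pics/w1.png

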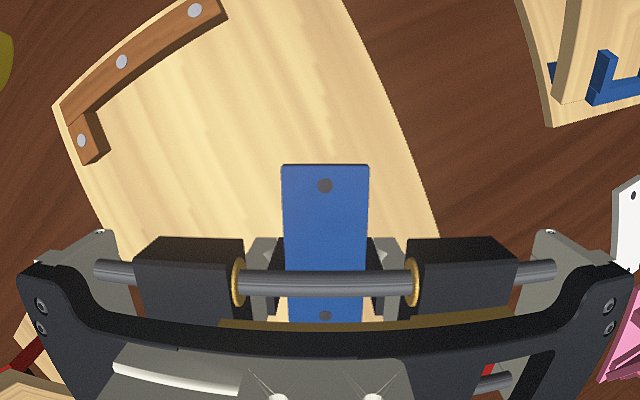

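The plate is gripped centrally, seen between the pads at (325,240). I'll slide it on the board towards the corner, aligning as it goes.

>>> send_rows(
  deltas=[
    [[0.004,-0.008,0],-0.05],
    [[0.01,-0.02,0],-0.11],
    [[0.017,-0.034,0],-0.17],
    [[0.024,-0.048,0],-0.23],
    [[0.03,-0.06,0],-0.268],
  ],
)

```text
clock: 4.25
tool_pos: [0.5635, -0.0342, 0.0816]
orientation: [179.9, 0.2, -4.9]
force: [-8.0, -5.8, 15.5]
opening: 0.0447
gripper_force: 30.0
```

```bash
python3 - <<'E'
from plant import ctrl
from h import *
o=ctrl.get_obs()
for p in((44,34),): to(o,[*b2w(*p),o["tool_pos"][2]],84.8)
E
```

```text
clock 4.25 tcp [ 0.5635 -0.0342  0.0816] ytool -94.95 open 0.0447 F [-8.  -5.8 15.5] g 30.0
shift [ 0.0543 -0.0443 -0.0003] turn 0.0028
```

>>> send_rows(
  deltas=[
    [[0.011,-0.009,-0.001],0.003],
    [[0.022,-0.018,-0.001],0.003],
    [[0.033,-0.027,-0.001],0.003],
    [[0.044,-0.036,-0.001],0.003],
    [[0.054,-0.044,-0.001],0.003],
  ],
)

```text
clock: 4.67
tool_pos: [0.6122, -0.0012, 0.0818]
orientation: [180.0, 0.0, -5.5]
force: [0.6, 1.0, -1.5]
opening: 0.0445
gripper_force: 30.0
```

```bash
python3 - <<'E'
from plant import ctrl
from h import *
s=snap(ctrl,"wrist");o=ctrl.get_obs()
to(o,[*b2w(50,37.5),o["tool_pos"][2]],84.8)
cv2.imwrite("pics/w2.png",s["color"][:,:,::-1])
E
```

```text
clock 4.72 tcp [ 6.14e-01 -3.00e-04  8.20e-02] ytool -95.44 open 0.0443 F [ 3.7  0.5 -0.3] g 30.0
shift [ 0.0027 -0.0011  0.    ] turn -0.0027
```

View pics/w2.png

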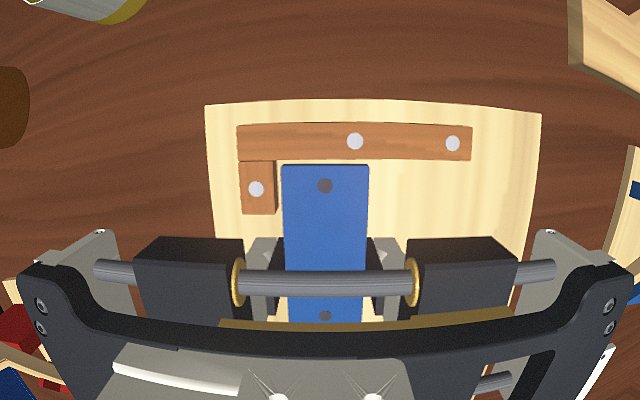

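The picture shows plate gaps of roughly 3 mm to both fences: the left edge at x=282 against the side fence at 276, and the top edge at row 165 against the end fence at 160. I'll push into +y, then +x.

>>> send_rows(
  deltas=[
    [[0,-0.001,0],0],
    [[0,-0.002,0],0],
    [[0,-0.003,0],0],
    [[0,-0.004,0],0],
    [[0,-0.004,0],0],
  ],
)

```text
clock: 5.13
tool_pos: [0.6112, 0.0011, 0.0822]
orientation: [180.0, 0.0, -5.5]
force: [-0.3, -0.7, -1.1]
opening: 0.0443
gripper_force: 30.0
```

>>> send_rows(
  deltas=[
    [[0.001,0,0],0],
    [[0.002,0,0],0],
    [[0.003,0,0],0],
    [[0.004,0,0],0],
    [[0.004,0,0],0],
  ],
)

```text
clock: 5.55
tool_pos: [0.6149, 0.0008, 0.0822]
orientation: [-180.0, -0.0, -5.5]
force: [0.9, 0.4, -1.1]
opening: 0.0444
gripper_force: 30.0
```

```bash
python3 - <<'E'
from plant import ctrl
from h import *
s=snap(ctrl,"wrist");o=ctrl.get_obs()
to(o,[*b2w(50,37.5),o["tool_pos"][2]],84.8)
cv2.imwrite("pics/w3.png",cv2.resize(s["color"][90:240,200:480,::-1],None,fx=2.5,fy=2.5))
E
```

```text
clock 5.6 tcp [0.6148 0.0008 0.0821] ytool -95.5 open 0.0448 F [ 0.1 -0.8 -1.4] g 30.0
shift [0.0018 0.0004 0.    ] turn -0.0033
```

View pics/w3.png

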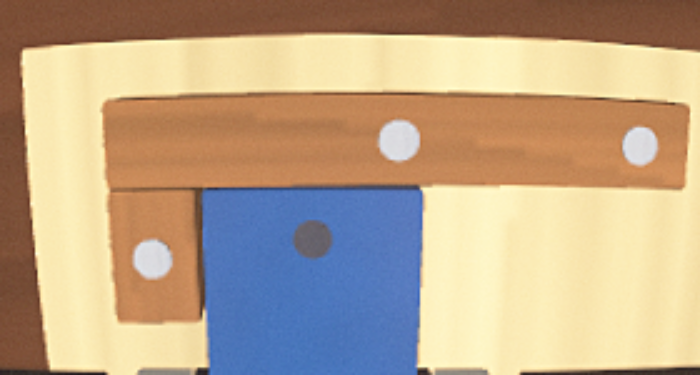

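The crop shows the gap nearly closed on both sides, with a thin shadow left of the plate at column 203. The force suggests the plate is barely carried, so I'll lower slightly and push on.

>>> send_rows(
  deltas=[
    [[0,0,0.001],0],
    [[0,-0.001,0.001],0],
    [[0,-0.002,0.001],0],
    [[0,-0.003,0.001],0],
    [[0,-0.003,0.001],0],
  ],
)

```text
clock: 6.02
tool_pos: [0.6149, 0.0018, 0.0817]
orientation: [179.9, 0.0, -5.5]
force: [0.7, -8.4, 3.4]
opening: 0.0447
gripper_force: 30.0
```

>>> send_rows(
  deltas=[
    [[0.001,0,0],0],
    [[0.002,0,0],0],
    [[0.003,0,0],0],
    [[0.004,0,0],0],
    [[0.004,0,0],0],
  ],
)

```text
clock: 6.43
tool_pos: [0.6154, 0.0017, 0.0817]
orientation: [179.9, 0.3, -5.6]
force: [-10.8, -2.7, 13.4]
opening: 0.0443
gripper_force: 30.0
```

>>> send_rows(
  deltas=[
    [[0,0,0],0],
    [[0,0,0],0],
    [[0,0,0],0],
    [[0,0,0],0],
    [[0,0,0],0],
  ],
)

```text
clock: 6.85
tool_pos: [0.6153, 0.0017, 0.0816]
orientation: [179.9, 0.3, -5.5]
force: [-10.4, -3.7, 12.5]
opening: 0.0445
gripper_force: 30.0
```

Both contact forces are present (Fx -10, Fy -8 N), so the plate is seated. I'll release it and check.

>>> send_rows(
  deltas=[
    [[-0.002,0.001,0],0],
    [[-0.002,0.001,0],0],
    [[-0.002,0.001,0],0],
    [[-0.002,0.001,0],0],
    [[-0.002,0.001,0],0],
  ],
)

```text
clock: 7.27
tool_pos: [0.6151, 0.0016, 0.0817]
orientation: [179.9, 0.1, -5.5]
force: [-6.6, -1.9, 7.6]
opening: 0.0445
gripper_force: 30.0
```

>>> send_rows(
  deltas=[
    [[0,0,0],0],
    [[0,0,0],0],
    [[0,0,0],0],
    [[0,0,0],0],
    [[0,0,0],0],
  ],
  gripper=0.8,
)

```text
clock: 7.68
tool_pos: [0.6166, 0.0025, 0.0813]
orientation: [-180.0, -0.0, -5.5]
force: [-0.7, 0.6, 0.3]
opening: 0.0684
gripper_force: 0.0
```

```bash
python3 - <<'E'
from plant import ctrl
from h import *
o=ctrl.get_obs();s=snap(ctrl,"wrist");S=snap(ctrl,"side")
to(o,[*b2w(50,37.5),.0845],84.8)
a=cv2.resize(s["color"][90:240,200:480],None,fx=2.1,fy=2.1);b=cv2.resize(S["color"][180:245,240:355],(588,332))
cv2.imwrite("pics/w4.png",np.vstack([a[:267],b])[:598,:,::-1])
E
```

```text
clock 7.68 tcp [0.6166 0.0025 0.0813] ytool -95.48 open 0.0684 F [-0.7  0.6  0.3] g 0.0
shift [-0.0003  0.0028 -0.0041] turn -0.0031
```

View pics/w4.png

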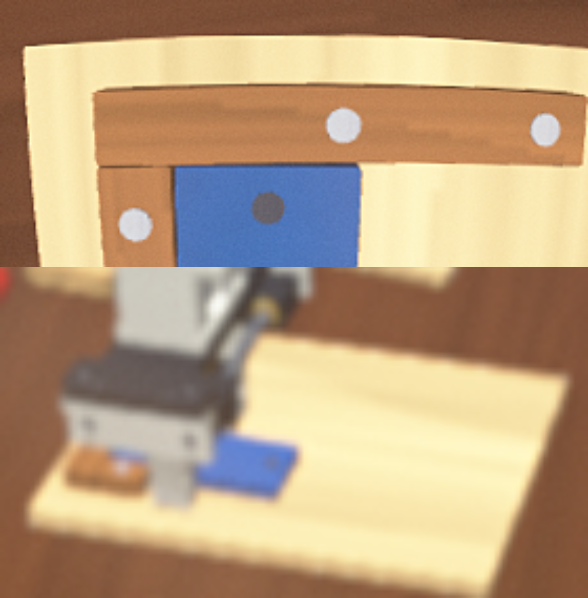

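The picture shows the plate flush: no gap at the end fence (row 165) or at the side fence (column 174). I'll regrip high on the plate, tips about 6 mm above its underside, because it must pivot in the pads on the slope. Then lift.

>>> send_rows(
  deltas=[
    [[-0.002,0.001,-0.004],0],
    [[-0.002,0.001,-0.004],0],
    [[-0.002,0.001,-0.004],0],
    [[-0.002,0.001,-0.004],0],
    [[-0.002,0.001,-0.004],0],
  ],
  gripper=0.3,
)

```text
clock: 8.2
tool_pos: [0.6147, 0.0015, 0.0846]
orientation: [180.0, 0.0, -5.5]
force: [0.1, -0.3, 1.4]
opening: 0.0443
gripper_force: 30.0
```

>>> send_rows(
  deltas=[
    [[0,0,0],0],
    [[0,0,0],0],
    [[0,0,0],0],
    [[0,0,0],0],
    [[0,0,0],0],
  ],
)

```text
clock: 8.62
tool_pos: [0.6147, 0.0015, 0.0846]
orientation: [180.0, 0.0, -5.5]
force: [-1.1, -1.3, 2.8]
opening: 0.0439
gripper_force: 30.0
```

>>> send_rows(
  deltas=[
    [[0,0,-0.005],0],
    [[0,0,-0.02],0],
    [[0,0,-0.05],0],
    [[0,0,-0.09],0],
    [[0,0,-0.14],0],
  ],
)

```text
clock: 9.03
tool_pos: [0.6136, 0.0016, 0.1966]
orientation: [179.9, 0.2, -5.5]
force: [1.5, 0.3, -0.8]
opening: 0.0443
gripper_force: 30.0
```

```bash
python3 - <<'E'
from plant import ctrl
from h import *
import pickle
o=ctrl.get_obs();s=snap(ctrl,"wrist");S=snap(ctrl,"side")
to(o,[.54,-.20,.25],84.8)
print([(d["xy"],d["conf"]) for d in ctrl.boxes_of(S,"blue_plate")][:4])
a=cv2.resize(s["color"],(480,300));b=cv2.resize(S["color"][120:245,240:440],(480,300))
cv2.imwrite("pics/w5.png",np.vstack([a,b])[:,:,::-1])
E
```

```text
clock 9.03 tcp [0.6136 0.0016 0.1966] ytool -95.5 open 0.0443 F [ 1.5  0.3 -0.8] g 30.0
shift [-0.0677  0.2597 -0.0663] turn -0.0033
[([0.5772, 0.4317], 0.79), ([0.5778, 0.6545], 0.73), ([0.4402, 0.4492], 0.51)]
```

View pics/w5.png

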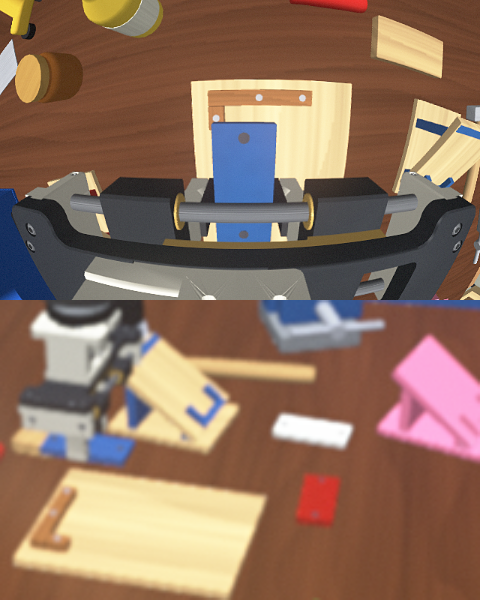

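The plate is lifted level, and the pictures show it in the pads with the corner now empty. I'll move for a wrist view of the blue rest.

>>> send_rows(
  deltas=[
    [[-0.01,0.02,-0.015],0],
    [[-0.025,0.055,-0.03],0],
    [[-0.04,0.09,-0.045],0],
    [[-0.055,0.125,-0.055],0],
    [[-0.07,0.16,-0.065],0],
  ],
)

```text
clock: 9.6
tool_pos: [0.5457, -0.1212, 0.2488]
orientation: [-180.0, 0.0, -5.5]
force: [0.2, -1.3, -1.6]
opening: 0.0438
gripper_force: 30.0
```

>>> send_rows(
  deltas=[
    [[-0.015,0.035,-0.015],0],
    [[-0.03,0.07,-0.03],0],
    [[-0.045,0.105,-0.045],0],
    [[-0.06,0.14,-0.055],0],
    [[-0.068,0.155,-0.06],0],
  ],
)

```text
clock: 10.02
tool_pos: [0.4792, -0.2407, 0.2976]
orientation: [180.0, -0.0, -5.6]
force: [0.3, 0.2, -0.3]
opening: 0.0437
gripper_force: 30.0
```

```bash
python3 - <<'E'
from plant import ctrl
from h import *
import pickle
ctrl.snapshot("wrist");s=snap(ctrl,"wrist");o=ctrl.get_obs();S=snap(ctrl,"side");C=snap(ctrl,"scene")
to(o,o["tool_pos"])
for q in (s,S,C):
    L=ctrl.cut_out(q,"blue_rest");q["L"]=L;print(q["name"],[(np.array(d["xy"])*[640,400],d["conf"]) for d in L])
pickle.dump([s,S,C],open("r.pkl","wb"))
cv2.imwrite("pics/w6.png",cv2.resize(s["color"],(800,500))[:,:,::-1])
E
```

```text
clock 10.12 tcp [ 0.4796 -0.2401  0.2972] ytool -95.64 open 0.0444 F [ 0.2  0.2 -1.8] g 30.0
shift [0. 0. 0.] turn 0
wrist [(array([372.992,  82.4  ]), 0.68)]
side [(array([311.424, 164.68 ]), 0.81), (array([425.088, 164.68 ]), 0.69)]
scene [(array([217.28, 261.4 ]), 0.76), (array([215.168, 250.88 ]), 0.65)]
```

View pics/w6.png

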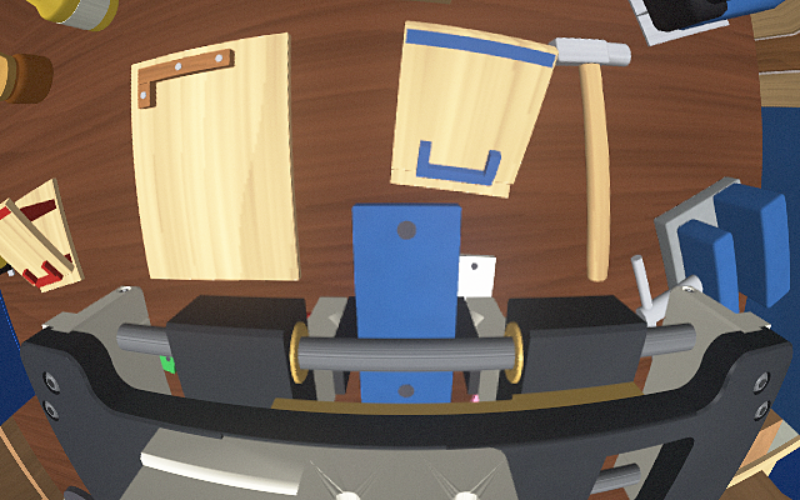

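The picture shows the blue rest with its U of lip and cheeks at (458,165) and its blue top strip at (480,45). I'll fit the bed frame to the U.

```bash
cat >> h.py <<'E'
U=[bedT(P) for P in(box(-12,0,-36.5,36.5,0,8),box(0,25,26.5,36.5,0,10),box(0,25,-36.5,-26.5,0,10))]
BED=bedT(box(-12,130,-60,60,0,0))
E
python3 - <<'E'
from h import *
import pickle
s,S,C=pickle.load(open("r.pkl","rb"))
best={}
for q,uv,r in((s,(366,133),50),(S,(322,168),22)):
    g=ray(q,uv,.035);h=cv2.cvtColor(q["color"],cv2.COLOR_RGB2HSV)
    m=cv2.inRange(h,np.array((100,90,40)),np.array((125,255,255)))
    n,l,st,ce=cv2.connectedComponentsWithStats(m)
    for i in range(1,n):
        if st[i,4]>40 and np.hypot(*(ce[i]-uv))<r*1.2: print(q["name"],i,st[i],ce[i].round(1))
    i=min([i for i in range(1,n) if st[i,4]>60],key=lambda i:np.hypot(*(ce[i]-uv)))
    mm=(l==i).astype(np.float32);best[q["name"]]=(q,mm)
    print(g,fit([(q,mm)],U,[g[0],g[1],-12 if q is s else -15],0,(.005,.005,5)))
p,c_=fit(list(best.values()),U,[.55,-.3,-12],0,(.005,.005,5));print("both",p,c_)
pw,_=fit([best["wrist"]],U,p,0,(.005,.005,5))
out=[]
for q,(a,b,c2,d),k in((s,(0,170,290,480),4),(S,(125,195,270,350),5)):
    v=cv2.resize(q["color"],None,fx=k,fy=k,interpolation=cv2.INTER_CUBIC)
    for P in U+[BED]:
        cv2.polylines(v,[np.int32(cv2.convexHull(((proj(q,tf([*pw,0],P))+.5)*k).astype(np.float32)))],True,(0,255,0),1)
    out.append(cv2.resize(v[a*k:b*k,c2*k:d*k],(400,350)))
cv2.imwrite("pics/fit.png",np.hstack(out)[:,:,::-1])
# plate pose in hand (wrist), z underside = tip-6.5
h=cv2.cvtColor(s["color"],cv2.COLOR_RGB2HSV)
E
```

```text
wrist 4 [333 113  68  35 967] [365.1 134.5]
[ 0.52827855 -0.29426171  0.035     ] (array([  0.52823517,  -0.29357539, -11.05613254]), np.float64(0.1457769274711609))
side 8 [319 156  14  16  52] [326.2 164.8]
[ 0.53762964 -0.26545343  0.035     ] (array([  0.53762964,  -0.26545343, -15.        ]), np.float64(1.0))
both [  0.52822937  -0.29325795 -12.01154546] 0.572424054145813
```

View pics/fit.png

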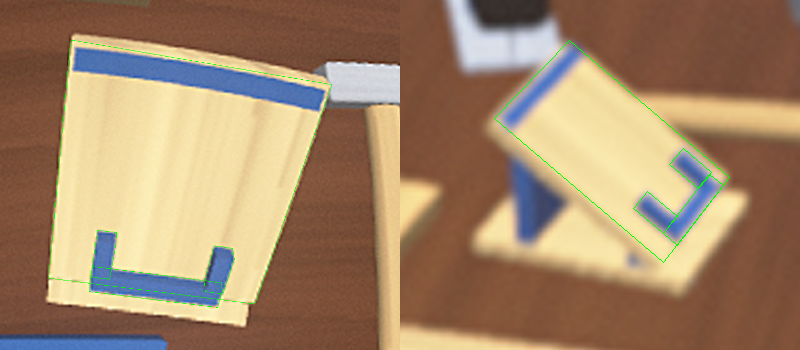

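The overlay matches in both views, so bed origin ≈ (0.528, -0.2935, 0.028), yaw ≈ -11°. The tool can only stay vertical, so I'll let the plate's uphill end land on the bed and pivot the plate in the pads. First I'll check how the plate sits in hand and work out the approach.

```bash
python3 - <<'E'
from plant import ctrl
from h import *
import pickle
s=pickle.load(open("r.pkl","rb"))[0]
o=ctrl.get_obs();R=Ro.from_euler("xyz",o["orientation"],degrees=True).as_matrix()
h=cv2.cvtColor(s["color"],cv2.COLOR_RGB2HSV);m=cv2.inRange(h,np.array((100,90,40)),np.array((125,255,255)))
top=.2972-.066-.0065+.01
for v in(170,200,225):
    u=np.flatnonzero(m[v,270:385])+270; a,b=[R.T@(ray(s,(x,v),top)-o["tool_pos"])*1e3 for x in(u[0],u[-1]+1)];print(v,u[0],u[-1],a.round(1),b.round(1))
for x in(295,325,355):
    v=np.flatnonzero(m[140:200,x])[0]+140;print(x,v,(R.T@(ray(s,(x,v),top)-o["tool_pos"])*1e3).round(1))
to(o,[.568,-.3014,.20],78.9)
E
```

```text
170 282 368 [ 45.4 -17.4  61.2] [45.3 27.1 61.2]
200 283 367 [ 29.5 -17.4  61.2] [29.3 27.1 61.2]
225 284 365 [ 15.5 -17.5  61.2] [15.4 26.5 61.2]
295 163 [ 49.  -10.6  61.2]
325 163 [48.8  4.6 61.2]
355 140 [60.6 19.7 61.2]
clock 10.37 tcp [ 0.4811 -0.2378  0.2959] ytool -95.44 open 0.0439 F [-0.9  0.3 -0.8] g 30.0
shift [0.1158 0.0688 0.1198] turn 0.0629
```

>>> send_rows(
  deltas=[
    [[0,0,0],0.03],
    [[0,0,0],0.063],
    [[0,0,0],0.063],
    [[0,0,0],0.063],
    [[0,0,0],0.063],
  ],
)

```text
clock: 10.78
tool_pos: [0.4811, -0.2382, 0.2963]
orientation: [-180.0, 0.0, -11.0]
force: [-0.5, 0.1, -1.2]
opening: 0.044
gripper_force: 30.0
```

>>> send_rows(
  deltas=[
    [[0,0,0],0],
    [[0,0,0],0],
    [[0,0,0],0],
    [[0,0,0],0],
    [[0,0,0],0],
  ],
)

```text
clock: 11.2
tool_pos: [0.4808, -0.2386, 0.2966]
orientation: [-180.0, -0.0, -11.2]
force: [0.5, -0.2, -1.6]
opening: 0.0438
gripper_force: 30.0
```

```bash
cat > m.py <<'E'
from plant import ctrl
from h import *
for k in range(2):
    o=ctrl.get_obs();s=snap(ctrl,"wrist");S=snap(ctrl,"side")
    R=Ro.from_euler("xyz",o["orientation"],degrees=True).as_matrix();T=o["tool_pos"]
    print(T.round(4),o["orientation"].round(2))
    h=cv2.cvtColor(s["color"],cv2.COLOR_RGB2HSV);m=cv2.inRange(h,np.array((100,90,40)),np.array((125,255,255)))
    top=T[2]-.066-.0065+.01;e=[]
    for v in(175,200):
        u=np.flatnonzero(m[v,270:385])+270; a,b=[R.T@(ray(s,(x,v),top)-T)*1e3 for x in(u[0],u[-1]+1)];e.append((a[1],b[1]))
    v=np.flatnonzero(m[150:200,325])[0]+150;print("plate y",np.round(e,1),"end x",(R.T@(ray(s,(325,v),top)-T)*1e3)[0].round(1))
    uv=proj(s,[.535,-.2935,.033])[0]
    n,l,st,ce=cv2.connectedComponentsWithStats(m);i=min([i for i in range(1,n) if st[i,4]>300],key=lambda i:np.hypot(*(ce[i]-uv)))
    p,f=fit([(s,(l==i).astype(np.float32))],U,[.528,-.2935,-11],0,(.004,.004,4));print("wrist bed",p,f,"in tool",(R.T@(np.array([p[0],p[1],.028])-T)*1e3).round(1))
h=cv2.cvtColor(S["color"],cv2.COLOR_RGB2HSV);m=cv2.inRange(h,np.array((100,70,30)),np.array((128,255,255)))
uv=proj(S,[.535,-.2935,.033])[0];k=np.zeros_like(m);cv2.circle(k,tuple(int(x) for x in uv),16,1,-1);m=m*k
print("side px",(m>0).sum(),fit([(S,(m>0).astype(np.float32))],U,[.528,-.2935,-11],0,(.004,.004,4)))
E
python3 m.py
```

```text
[ 0.4808 -0.2386  0.2966] [-180.     -0.    -11.15]
plate y [[-21.2  23.3]
 [-21.1  23.2]] end x 50.9
wrist bed [  0.52762903  -0.29339436 -12.32138616] 0.16959643363952637 in tool [ 56.6  44.7 268.6]
[ 0.4808 -0.2387  0.2966] [-180.     -0.    -11.16]
plate y [[-21.2  23.3]
 [-21.1  23.2]] end x 50.9
wrist bed [  0.52802426  -0.29366463 -12.51437517] 0.16674882173538208 in tool [ 57.   44.8 268.6]
side px 69 (array([ 0.52862765, -0.29417685, -8.37158505]), np.float64(0.44534003734588623))
```

```bash
python3 - <<'E'
from plant import ctrl
from h import *
s=snap(ctrl,"wrist");o=ctrl.get_obs()
h=cv2.cvtColor(s["color"],cv2.COLOR_RGB2HSV);m=cv2.inRange(h,np.array((100,90,40)),np.array((125,255,255)))
n,l,st,ce=cv2.connectedComponentsWithStats(m);p0=[.528,-.2932,-11.5,0]
for i in range(1,n):
    if st[i,4]>200: print(st[i],ce[i].round(1))
def near(P):
    uv=proj(s,tf(p0,bedT(np.array([P])/1e3)))[0];return min([i for i in range(1,n) if st[i,4]>200],key=lambda i:np.hypot(*(ce[i]-uv)))
i=near([120,0,0]);ys,xs=np.nonzero(l==i)
# strip's corners in bed frame under p0, intersecting rays with bed plane
R=Ro.from_euler("z",p0[2],degrees=True).as_matrix()
def bed(uv):
    a,b=ray(s,uv,.2)@np.eye(3),ray(s,uv,.0);q=[(R.T@(x-[p0[0],p0[1],0])) for x in(a,b)]
    q=[np.array([x[0]*c+(x[2]-.028)*sn,x[1],-x[0]*sn+(x[2]-.028)*c]) for x in q];t=q[0][2]/(q[0][2]-q[1][2]);return (q[0]+t*(q[1]-q[0]))*1e3
for uv in cv2.boxPoints(cv2.minAreaRect(np.c_[xs,ys].astype(np.float32))): print("strip",uv,bed(uv).round(1))
print("strip centre",bed((xs.mean()+.5,ys.mean()+.5)).round(1))
j=near([0,0,4]);print(i,j)
ys,xs=np.nonzero(l==j);print("U centre",bed((xs.mean()+.5,ys.mean()+.5)).round(1))
E
```

```text
[ 312   25  121   19 1303] [371.2  32.6]
[  546    55    94   249 12258] [606.6 173.8]
[332 113  66  30 955] [363.  132.2]
[ 282  163   87  108 8822] [324.7 216.2]
[   0  251   43  117 2841] [ 14.4 319.8]
[ 288  297   74   26 1768] [324.6 309. ]
strip [311.32513  34.95424] [116.2  56.8  -0. ]
strip [312.18414  22.28367] [129.3  55.8   0. ]
strip [432.30994   30.427795] [128.4 -57.8   0. ]
strip [431.45093   43.098366] [114.8 -59.4   0. ]
strip centre [119.7   0.5   0. ]
2 4
U centre [-3.2 -1.5  0. ]
```

The bed frame is consistent at origin (0.528, -0.2925) and yaw ≈ -11.1°, matching the tool's current yaw. I'll move over the bed slowly.

>>> send_rows(
  deltas=[
    [[0.01,0.005,0.01],0],
    [[0.03,0.015,0.03],0],
    [[0.055,0.025,0.055],0],
    [[0.08,0.036,0.075],0],
    [[0.1,0.045,0.095],0],
  ],
)

```text
clock: 11.87
tool_pos: [0.5536, -0.2904, 0.2189]
orientation: [180.0, 0.0, -11.2]
force: [0.5, 0.5, -0.9]
opening: 0.0439
gripper_force: 30.0
```

>>> send_rows(
  deltas=[
    [[0.01,0.004,0.015],0],
    [[0.018,0.007,0.03],0],
    [[0.022,0.0095,0.04],0],
    [[0.022,0.0095,0.0445],0],
    [[0.022,0.0095,0.0445],0],
  ],
)

```text
clock: 12.28
tool_pos: [0.5674, -0.3, 0.1841]
orientation: [-180.0, 0.1, -11.2]
force: [-0.4, 0.7, -1.2]
opening: 0.0438
gripper_force: 30.0
```

>>> send_rows(
  deltas=[
    [[0,0,0],0],
    [[0,0,0],0],
    [[0,0,0],0],
    [[0,0,0],0],
    [[0,0,0],0],
  ],
)

```text
clock: 12.7
tool_pos: [0.5682, -0.3002, 0.1857]
orientation: [180.0, -0.1, -11.2]
force: [0.0, -0.8, -0.7]
opening: 0.0438
gripper_force: 30.0
```

```bash
python3 - <<'E'
from plant import ctrl
from h import *
o=ctrl.get_obs();s=snap(ctrl,"wrist");S=snap(ctrl,"side");to(o,[.5683,-.3004,.1635],78.9)
a=cv2.resize(s["color"],(480,300));b=cv2.resize(S["color"][95:195,260:420],(480,300))
cv2.imwrite("pics/w7.png",np.vstack([a,b])[:,:,::-1])
E
```

```text
clock 12.7 tcp [ 0.5682 -0.3002  0.1857] ytool -101.15 open 0.0438 F [ 0.  -0.8 -0.7] g 30.0
shift [0.0002 0.0002 0.0277] turn -0.0006
```

View pics/w7.png

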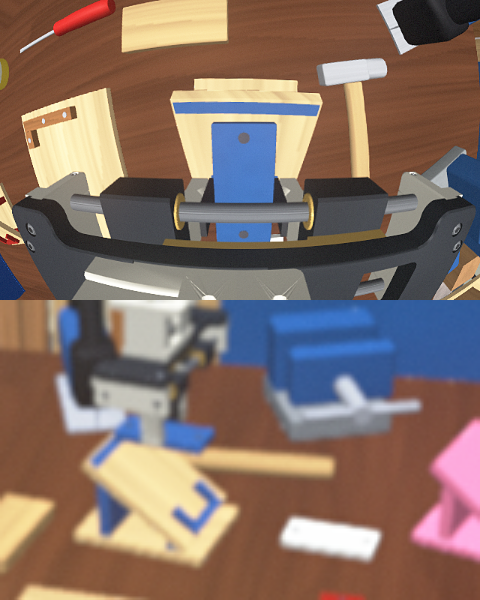

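The picture shows the plate parallel and centred on the bed: the strip's centre is at column 246 and the plate's at 244. I have now viewed 12 pictures, over the limit of 10, so from here I'll use numbers only. Next I'll lower onto the bed.

>>> send_rows(
  deltas=[
    [[0,0,0.007],0],
    [[0,0,0.014],0],
    [[0,0,0.02],0],
    [[0,0,0.026],0],
    [[0,0,0.03],0],
  ],
)

```text
clock: 13.22
tool_pos: [0.5677, -0.3002, 0.16]
orientation: [180.0, 0.1, -11.2]
force: [-3.1, 2.1, 5.1]
opening: 0.0441
gripper_force: 30.0
```

>>> send_rows(
  deltas=[
    [[0,0,0.002],0],
    [[0,0,0.004],0],
    [[0,0,0.006],0],
    [[0,0,0.008],0],
    [[0,0,0.01],0],
  ],
)

```text
clock: 13.63
tool_pos: [0.5677, -0.3002, 0.1529]
orientation: [-180.0, 0.0, -11.2]
force: [-4.8, 1.9, 3.2]
opening: 0.0439
gripper_force: 30.0
```

The plate is in contact and pivoting at about 5 N, so I'll continue.

>>> send_rows(
  deltas=[
    [[0,0,0.002],0],
    [[0,0,0.004],0],
    [[0,0,0.006],0],
    [[0,0,0.008],0],
    [[0,0,0.01],0],
  ],
)

```text
clock: 14.05
tool_pos: [0.5687, -0.3004, 0.145]
orientation: [180.0, -0.1, -11.1]
force: [-1.5, 1.3, 2.9]
opening: 0.044
gripper_force: 30.0
```

>>> send_rows(
  deltas=[
    [[0,0,0.002],0],
    [[0,0,0.004],0],
    [[0,0,0.006],0],
    [[0,0,0.008],0],
    [[0,0,0.01],0],
  ],
)

```text
clock: 14.47
tool_pos: [0.5686, -0.3004, 0.137]
orientation: [180.0, -0.1, -11.2]
force: [-0.3, -0.1, 2.8]
opening: 0.0437
gripper_force: 30.0
```

```bash
cat > t.py <<'E'
# fit tilted plate (theta, x along bed-direction, z) in side + scene views
from plant import ctrl
from h import *
def run(yb0=0.):
    o=ctrl.get_obs();to(o,o["tool_pos"]);V=[]
    P0=tf([.528,-.2925,-11.1,0],bedT(np.array([[.05,0,.01]])))[0]
    for n in("side","scene","wrist"):
        s=snap(ctrl,n);L=ctrl.cut_out(s,"blue_plate");u=proj(s,P0)[0]
        L=[(np.hypot(*(np.array(d["xy"])*[640,400]-u)).round(0),round(d["conf"],2),int(d["pixels"].sum()),d["pixels"]) for d in L]
        L=sorted(L,key=lambda x:x[0])[:1]
        print(n,u.round(0),[x[:3] for x in L])
        if n!="wrist" and L and L[0][0]<25: V.append((s,L[0][3].astype(np.float32)))
        if n=="wrist":
            h=cv2.cvtColor(s["color"],cv2.COLOR_RGB2HSV);m=cv2.inRange(h,np.array((100,90,40)),np.array((125,255,255)))
            cols=[(x,(np.flatnonzero(m[60:230,x])+60)) for x in(310,325,340)]
            print("wrist rows",[(x,int(r[0]) if len(r) else None,int(r[-1]) if len(r) else None,len(r)) for x,r in cols],"pred end corners",proj(s,tf([.528,-.2925,-11.1,0],bedT(np.array([[.1,-.0225,.01],[.1,.0225,.01],[.13,0,0]])))).round(0).tolist())
    return V
if __name__=="__main__": run()
E
python3 t.py
```

```text
clock 14.47 tcp [ 0.5686 -0.3004  0.137 ] ytool -101.15 open 0.0437 F [-0.3 -0.1  2.8] g 30.0
shift [0. 0. 0.] turn 0
side [316. 154.] [(np.float64(2.0), 0.77, 156)]
scene [214. 242.] [(np.float64(3.0), 0.55, 356)]
wrist [324. 256.] []
wrist rows [(310, 144, 229, 73), (325, 144, 229, 61), (340, 145, 229, 72)] pred end corners [[372.0, 203.0], [274.0, 204.0], [323.0, 138.0]]
```

>>> send_rows(
  deltas=[
    [[0,0,0.001],0],
    [[0,0,0.002],0],
    [[0,0,0.003],0],
    [[0,0,0.004],0],
    [[0,0,0.005],0],
  ],
)

```text
clock: 15.18
tool_pos: [0.5681, -0.3003, 0.1329]
orientation: [-180.0, -0.0, -11.2]
force: [-0.4, 0.1, 3.7]
opening: 0.0437
gripper_force: 30.0
```

>>> send_rows(
  deltas=[
    [[0,0,0.0005],0],
    [[0,0,0.001],0],
    [[0,0,0.0015],0],
    [[0,0,0.002],0],
    [[0,0,0.0025],0],
  ],
)

```text
clock: 15.6
tool_pos: [0.5682, -0.3003, 0.1325]
orientation: [180.0, -0.0, -11.1]
force: [-4.3, 4.1, 17.3]
opening: 0.0434
gripper_force: 30.0
```

The force jumped to 17 N at z=0.1325, near the predicted 0.131, so the plate is flat on the bed. I'll ease off and slide it down the slope to the lip.

>>> send_rows(
  deltas=[
    [[0,0,-0.0005],0],
    [[-0.001,0,0.0002],0],
    [[-0.002,0,0.0009],0],
    [[-0.003,0,0.0016],0],
    [[-0.004,0,0.0023],0],
  ],
)

```text
clock: 16.02
tool_pos: [0.5677, -0.3002, 0.1324]
orientation: [179.9, -0.4, -11.1]
force: [1.7, 2.4, 19.8]
opening: 0.0434
gripper_force: 30.1
```

>>> send_rows(
  deltas=[
    [[-0.001,0,0.0007],0],
    [[-0.002,0,0.0014],0],
    [[-0.003,0,0.0021],0],
    [[-0.003,0,0.0021],0],
    [[-0.003,0,0.0021],0],
  ],
)

```text
clock: 16.43
tool_pos: [0.565, -0.3, 0.1305]
orientation: [179.9, -0.4, -11.1]
force: [-0.1, 1.2, 17.1]
opening: 0.0439
gripper_force: 30.0
```

```bash
python3 t.py
```

```text
clock 16.43 tcp [ 0.565  -0.3     0.1305] ytool -101.08 open 0.0439 F [-0.1  1.2 17.1] g 30.0
shift [0. 0. 0.] turn 0
side [316. 154.] [(np.float64(4.0), 0.45, 150)]
scene [214. 242.] [(np.float64(1.0), 0.59, 272)]
wrist [323. 257.] [(np.float64(34.0), 0.55, 8193)]
wrist rows [(310, 138, 229, 70), (325, 138, 229, 60), (340, 139, 229, 69)] pred end corners [[374.0, 201.0], [271.0, 201.0], [322.0, 132.0]]
```

>>> send_rows(
  deltas=[
    [[0,0,-0.0007],0],
    [[-0.001,0,0],0],
    [[-0.002,0,0.0007],0],
    [[-0.003,0,0.0014],0],
    [[-0.003,0,0.0014],0],
  ],
)

```text
clock: 17.15
tool_pos: [0.5631, -0.2994, 0.1292]
orientation: [179.9, -0.4, -11.1]
force: [1.7, 1.7, 14.9]
opening: 0.0438
gripper_force: 30.0
```

>>> send_rows(
  deltas=[
    [[-0.001,0,0.0007],0],
    [[-0.002,0,0.0014],0],
    [[-0.003,0,0.0021],0],
    [[-0.003,0,0.0021],0],
    [[-0.003,0,0.0021],0],
  ],
)

```text
clock: 17.57
tool_pos: [0.5627, -0.2993, 0.1291]
orientation: [179.9, -0.7, -11.0]
force: [5.0, 0.9, 19.3]
opening: 0.0438
gripper_force: 30.0
```

It moved only 0.4 of 2.4 mm and Fx is rising, so it is likely at the lip. One more push to confirm.

>>> send_rows(
  deltas=[
    [[-0.001,0,0.0003],0],
    [[-0.002,0,0.0006],0],
    [[-0.003,0,0.001],0],
    [[-0.003,0,0.001],0],
    [[-0.003,0,0.001],0],
  ],
)

```text
clock: 17.98
tool_pos: [0.5623, -0.2992, 0.129]
orientation: [179.9, -0.9, -11.0]
force: [9.2, -0.2, 18.4]
opening: 0.0441
gripper_force: 30.0
```

```bash
python3 t.py; python3 -c "
from plant import ctrl;print(ctrl.get_obs()['moment'])"
```

```text
clock 17.98 tcp [ 0.5623 -0.2992  0.129 ] ytool -101.01 open 0.0441 F [ 9.2 -0.2 18.4] g 30.0
shift [0. 0. 0.] turn 0
side [316. 154.] [(np.float64(6.0), 0.69, 179)]
scene [214. 242.] [(np.float64(4.0), 0.69, 298)]
wrist [323. 255.] [(np.float64(33.0), 0.59, 8078)]
wrist rows [(310, 132, 229, 71), (325, 132, 229, 61), (340, 133, 229, 71)] pred end corners [[375.0, 197.0], [271.0, 196.0], [323.0, 125.0]]
[-0.1173325  -3.58613485 -0.04909267]
```

The plate is firm against the lip. I'll ease the preload and let go.

>>> send_rows(
  deltas=[
    [[0.001,0,-0.0008],0],
    [[0.001,0,-0.0008],0],
    [[0.001,0,-0.0008],0],
    [[0.001,0,-0.0008],0],
    [[0.001,0,-0.0008],0],
  ],
)

```text
clock: 18.7
tool_pos: [0.5624, -0.2993, 0.1291]
orientation: [179.9, -0.8, -11.0]
force: [8.2, 0.3, 16.5]
opening: 0.0436
gripper_force: 30.0
```

>>> send_rows(
  deltas=[
    [[0,0,0],0],
    [[0,0,0],0],
    [[0,0,0],0],
    [[0,0,0],0],
    [[0,0,0],0],
  ],
  gripper=0.8,
)

```text
clock: 19.12
tool_pos: [0.5555, -0.2978, 0.1236]
orientation: [-180.0, 0.1, -11.2]
force: [-0.5, -0.4, -0.1]
opening: 0.0687
gripper_force: 0.0
```

>>> send_rows(
  deltas=[
    [[0,0,-0.01],0],
    [[0,0,-0.03],0],
    [[0,0,-0.06],0],
    [[0,0,-0.1],0],
    [[0,0,-0.14],0],
  ],
)

```text
clock: 19.53
tool_pos: [0.5557, -0.2979, 0.2374]
orientation: [180.0, 0.1, -11.2]
force: [-0.1, -0.5, 0.1]
opening: 0.0704
gripper_force: 0.0
```

>>> send_rows(
  deltas=[
    [[-0.03,0,-0.02],0],
    [[-0.06,0,-0.04],0],
    [[-0.09,0,-0.06],0],
    [[-0.11,0,-0.07],0],
    [[-0.12,0,-0.07],0],
  ],
)

```text
clock: 19.95
tool_pos: [0.461, -0.2794, 0.2954]
orientation: [180.0, -0.2, -11.2]
force: [0.1, 0.5, 0.2]
opening: 0.0703
gripper_force: 0.0
```

>>> send_rows(
  deltas=[
    [[0,0,0],0],
    [[0,0,0],0],
    [[0,0,0],0],
    [[0,0,0],0],
    [[0,0,0],0],
  ],
)

```text
clock: 20.37
tool_pos: [0.4627, -0.2794, 0.2915]
orientation: [180.0, 0.1, -11.2]
force: [0.6, -0.1, -0.5]
opening: 0.07
gripper_force: 0.0
```

```bash
cat > v.py <<'E'
from plant import ctrl
from h import *
import pickle
s=snap(ctrl,"wrist");S=snap(ctrl,"side");o=ctrl.get_obs();to(o,o["tool_pos"])
p0=[.528,-.2925,-11.1,0];R=Ro.from_euler("z",p0[2],degrees=True).as_matrix()
def bed(q,uv,n):
    Q=[R.T@(ray(q,uv,z)-[p0[0],p0[1],0]) for z in(.2,0.)]
    Q=[np.array([x[0]*c+(x[2]-.028)*sn,x[1],-x[0]*sn+(x[2]-.028)*c-n]) for x in Q];t=Q[0][2]/(Q[0][2]-Q[1][2]);return ((Q[0]+t*(Q[1]-Q[0]))*1e3)[:2].round(1)
h=cv2.cvtColor(s["color"],cv2.COLOR_RGB2HSV);m=cv2.inRange(h,np.array((100,90,40)),np.array((125,255,255)))
n,l,st,ce=cv2.connectedComponentsWithStats(m)
for i in range(1,n):
    if st[i,4]>150: print(i,st[i],ce[i].round(0),bed(s,ce[i],.0))
print("pred plate corners",proj(s,tf(p0,bedT(np.array([[x,y,.01] for x in(0,.1) for y in(-.0225,.0225)])))).round(0).tolist())
print("pred strip",proj(s,tf(p0,bedT(np.array([[.12,0,0],[-.006,0,.008]])))).round(0).tolist())
pickle.dump((s,S),open("v.pkl","wb"))
E
python3 v.py
```

```text
clock 20.47 tcp [ 0.4625 -0.2794  0.2917] ytool -101.16 open 0.0703 F [0.  0.7 0.2] g 0.0
shift [0. 0. 0.] turn 0
1 [ 265   14  125   15 1395] [327.  20.] [120.1  -2.5]
2 [ 292   40   67   94 4510] [325.  89.] [42.6 -0.7]
3 [  525    48   115   259 15647] [599. 165.] [ -46.6 -467.5]
4 [   0  255   37  108 2090] [ 12. 318.] [-2628.3  4184. ]
pred plate corners [[345.0, 127.0], [304.0, 127.0], [349.0, 43.0], [300.0, 43.0]]
pred strip [[324.0, 20.0], [324.0, 130.0]]
```

The gripper is clear. I'll check the seating numerically, with a fit of the plate's pose in the bed frame.

```bash
cat > fitp.py <<'E'
from h import *
import pickle
def hull(m,q,P): cv2.fillConvexPoly(m,np.int32(cv2.convexHull(((proj(q,P)+.5)*4).astype(np.float32))),1)
def go(views,p0=(.528,-.2925,-11.1)):
    def T(q,P): return tf([p0[0]+q[4],p0[1]+q[5],p0[2]+q[6]*100,0],P)
    def rend(s,q):
        m=np.zeros((1600,2560),np.uint8)
        for P in U: hull(m,s,T(q,P))
        P=PLATE[0]@Ro.from_euler("zy",[q[2]*1000,-q[3]*1000],degrees=True).as_matrix().T+[.05+q[0],q[1],0]
        # tilt about lower edge: lift by sin
        P[:,2]-=min(P[:,2].min(),0);hull(m,s,T(q,bedT(P)))
        return cv2.resize(m.astype(np.float32),(640,400),interpolation=cv2.INTER_AREA)
    def cost(q): 
        t=0
        for s,mm in views:
            r=rend(s,q);t+=1-np.minimum(r,mm).sum()/np.maximum(r,mm).sum()
        return t/len(views)+20*np.abs(q[3])*.05
    best=None
    for k in range(3):
        q0=np.zeros(7) if best is None else best.x
        S=np.vstack([q0]+[q0+np.eye(7)[i]*.004*(1 if k!=1 else -1) for i in range(7)])
        best=minimize(cost,q0,method="Nelder-Mead",options=dict(initial_simplex=S,maxiter=500,xatol=1e-5,fatol=1e-5))
    q=best.x
    print("xb off mm %.1f yb %.1f yaw %.1f tilt %.1f | bed dx %.1f dy %.1f dyaw %.1f cost %.3f"%(q[0]*1e3,q[1]*1e3,q[2]*1e3,q[3]*1e3,q[4]*1e3,q[5]*1e3,q[6]*100,best.fun))
if __name__=="__main__":
    s,S=pickle.load(open("v.pkl","rb"));V=[]
    for q,lo in((s,(100,90,40)),(S,(100,60,40))):
        h=cv2.cvtColor(q["color"],cv2.COLOR_RGB2HSV);m=cv2.inRange(h,np.array(lo),np.array((128,255,255)))
        uv=proj(q,tf([.528,-.2925,-11.1,0],bedT(np.array([[.05,0,.01]]))))[0]
        n,l,st,ce=cv2.connectedComponentsWithStats(m);i=min([i for i in range(1,n) if st[i,4]>60],key=lambda i:np.hypot(*(ce[i]-uv)))
        print(q["name"],uv.round(0),st[i],ce[i].round(1));V.append((q,(l==i).astype(np.float32)))
    go(V[:1]);go(V)
    h=cv2.cvtColor(s["color"],cv2.COLOR_RGB2HSV)
    for x in (312,325,340): print(x,[(r,int(h[r,x,0]),int(h[r,x,2])) for r in list(range(37,44))+list(range(116,138))])
    for r in (45,60,75,90,105,112): u=np.flatnonzero(V[0][1][r]);print(r,u[0],u[-1])
E
python3 fitp.py
```

```text
wrist [324.  88.] [ 292   40   67   94 4510] [325.   89.4]
side [316. 154.] [302 143  31  29 339] [317.8 157.3]
xb off mm -2.7 yb 0.0 yaw -0.8 tilt -0.0 | bed dx 1.8 dy -1.4 dyaw 0.4 cost 0.069
xb off mm -2.9 yb 0.4 yaw -0.7 tilt -0.0 | bed dx 1.5 dy -1.8 dyaw 0.3 cost 0.122
312 [(37, 23, 251), (38, 24, 255), (39, 19, 243), (40, 111, 164), (41, 110, 169), (42, 108, 170), (43, 109, 186), (116, 109, 186), (117, 109, 185), (118, 109, 185), (119, 109, 188), (120, 109, 187), (121, 108, 182), (122, 109, 182), (123, 109, 182), (124, 109, 181), (125, 109, 194), (126, 109, 194), (127, 109, 182), (128, 109, 183), (129, 109, 184), (130, 108, 181), (131, 108, 182), (132, 108, 180), (133, 137, 156), (134, 18, 232), (135, 22, 250), (136, 22, 243), (137, 21, 241)]
325 [(37, 22, 246), (38, 22, 253), (39, 17, 227), (40, 111, 173), (41, 109, 168), (42, 110, 170), (43, 108, 186), (116, 110, 168), (117, 117, 120), (118, 168, 100), (119, 158, 110), (120, 150, 100), (121, 150, 107), (122, 113, 119), (123, 109, 188), (124, 109, 184), (125, 109, 204), (126, 109, 196), (127, 108, 182), (128, 109, 184), (129, 109, 186), (130, 108, 184), (131, 108, 174), (132, 109, 184), (133, 159, 168), (134, 20, 248), (135, 23, 255), (136, 22, 250), (137, 22, 250)]
340 [(37, 22, 242), (38, 22, 248), (39, 20, 248), (40, 131, 168), (41, 109, 169), (42, 109, 164), (43, 109, 185), (116, 109, 183), (117, 109, 183), (118, 109, 186), (119, 108, 188), (120, 109, 186), (121, 110, 186), (122, 109, 190), (123, 109, 185), (124, 109, 187), (125, 108, 185), (126, 110, 160), (127, 109, 150), (128, 109, 185), (129, 109, 183), (130, 109, 178), (131, 108, 179), (132, 108, 178), (133, 111, 169), (134, 15, 209), (135, 22, 253), (136, 22, 245), (137, 22, 243)]
45 302 349
60 303 348
75 304 347
90 304 346
105 292 358
112 292 358
```

The plate's measured edges match the seated prediction to about 1 px. The upper edge is at row 43 (predicted 43), the lower end at 126 (predicted 127), the sides are centred, and no bed shows between plate and lip. The gripper is clear, so I'll hand in.

```bash
python3 -c "
from plant import ctrl;print(ctrl.close_job())"
```

```text
the job is handed in; nothing more can be done
None
```

The blue plate was slid flush into the corner, then laid on the blue rest against the lip and released, and the job was handed in at about 20 s; no verdict came back, the final seating was checked by measurement only, and I viewed 12 pictures against your limit of 10.

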